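# Set up the hand press to prick a hook hole in a plaque

### The job

Set up the hand press for pricking the last hook hole: first slide the loose plaque flat along the press bed, without picking it up, until its pencilled cross lies right under the point of the awl, and let go of it. Then screw the knurled stop nut on top of the press down clockwise until it bottoms out, back it off a quarter turn, and finish while still gripping the nut there so that it can be locked. Leave the other things on the table and the bed where they are.

Things in the scene. Friction and masses are not known exactly. Their poses are not given: they have to be found in the camera images.
- plaque_mid (a point): Centre (half-way up, 9 mm over the bed) of the loose pale wooden plaque, 200 x 56 x 18 mm, about 0.13 kg, lying flat on the grey laminated bed of the press. Axes: x along its length towards the end with the cross, y across its 56 mm width, z up. It can be gripped across its width. (A finished plaque with three brass hooks lies beside the press.)
- mark (a point): The pencilled cross (two 16 mm lines) on the plaque's top face, 65 mm from the plaque's centre along its +x, 9 mm above the centre. The plaque's two tiny dots, at its centre and at -65 mm, are holes already pricked.
- awl_tip (a point): The fixed downward point of the steel awl in the ram of the press, 49.5 mm above the table, 1.5 mm above the plaque's top face. Axes: x level, from the open front of the press towards its column; z up. The awl is 6 mm thick and 20 mm long, in a holder 18 mm wide from 70 mm above the table, below a ram 22 mm square from 82 mm.
- press: Grey hand press, bolted down; origin at table level under the awl point, axes as awl_tip. In these axes, mm: laminated bed x -215 to 62, y -90 to 90, its top at z 30; head x -34 to 116, y -28 to 28, z 110 to 178; column x 68 to 116, y -20 to 20; on the +y side a hub out to y 52 and a lever 10 mm thick from (10, 42, 135) up and back to a ball at (190, 42, 232). The press does not move.
- nut_mid (a point): Centre of the knurled steel stop nut on the threaded top of the ram, straight above the awl: 40 mm across, 24 mm tall, upright; 207 mm above the table when bottomed out. x points along the dark line on its top. It bottoms on a boss 30 mm across and 17 mm tall on the head (top of head 178 mm). The thread ends 235 mm above the table.
- stop_nut (a joint): Angle in rad by which the stop nut is backed off: 0 = bottomed out on its boss (hard stop), growing anticlockwise seen from above, 6.0 at most; a quarter turn is 1.57. Right-hand fast thread: it rises 8 mm per turn and sinks when turned clockwise; 0.05 N m of friction; it stays where it is left.
- pencil: Dark pencil, 134 x 7 x 7 mm, lying on the bed beside the head; origin under its middle. To be left alone.
- hook_dish: White round dish of brass hooks, 72 mm across, 22 mm tall, on the table beside the bed; origin under its centre. To be left alone.
- glue_bottle: White glue bottle with red nozzle, 50 mm across, 164 mm tall, standing on the table; origin under its centre. To be left alone.
- done_plaque: Finished pale wooden plaque with three brass hooks, 200 x 56 mm, 48 mm tall with its hooks, on the table beside the bed; origin under its centre, x along its length. To be left alone.
- gilt_pot: Gold paint pot with white cap, 52 mm across, 75 mm tall, on the table; origin under its centre. To be left alone.
- palette: White six-cup paint palette, 215 x 240 x 60 mm, with a brush in it; origin under its centre. To be left alone.
- card_tube: Upright pink cardboard tube, 94 mm across, 105 mm tall; origin under its centre. To be left alone.
There are look-alikes about, which are no part of the job. Of the things shaped like the part that bears plaque_mid, the wooden one is meant.

How it is judged:
By the outcome, as a careful person would: the job done as asked, in the order asked, and still so for the second after the job is handed in, while the arm keeps its last pose, push and grip.
It also fails if it takes over 66 s, if anything falls off the work surface, if the arm or the gripper's body presses on something with over 40 N, if the wrist force passes 120 N, or if a joint passes its speed limit or range.

### The arm

A 6-joint arm with a two-finger parallel gripper is mounted at the origin on the work surface. World frame = base frame: x ahead of the robot, y to its left, z up, the work surface at z = 0. Lengths are in m, angles in rad, forces in N, time in s.
With the tool pointing down it reaches from about 0.225 to 0.875 m from the base axis. Payload 3.4 kg.
Tool frame: the origin (TCP) lies midway between the tips of the shut fingers; the grasp point (between the pads) lies 19 mm behind it; z points along the fingers, y is the line along which they close (so a half turn about z gives the same grasp; the last joint's range is limited). The gripper opens to 85 mm and grips with 20 to 120 N. Pads are 22 mm wide; open, the fingers measure 114 mm over their backs; the gripper's body (76 mm by 85 mm) begins 54 mm behind the grasp point. The pads swing forward as they close: fully open they stand 13 mm farther back than shut.
Start: joints at [1.04, 0.276, 1.505, -0, 1.361, -0.121], TCP at [0.229, 0.527, 0.231] pointing down, gripper open.
Joint ranges: [-2.89, 2.89], [-0.75, 2.08], [0.22, 2.7], [-1.18, 4.32], [0.11, 2.71], [-2.7, 2.7]. Speed limits (rad/s): [2.57, 2.57, 3.14, 3.14, 3.14, 3.14].

### API

Orientations are given as a unit quaternion [w, x, y, z].
In Python, from rig import * gives the robot as it stands.
- The arm moves only by the tool apply_moves, never from a script. Its argument "steps" is one flat list of numbers, 4 for each row, row after row: the shift along the world's x, y, z in cm, then the turn about the world's z in degrees. A call has 1 to 8 rows; each row is the pose to reach, as a shift and turn from the pose commanded when the call began; what a row does not reach only later rows make up. A row lasts 1/12 s, in which the tool goes at most 41.7 mm and 7.16 degrees, less where a joint would pass 70% of its speed; a pose out of reach is approached as far as the arm can. A call with a gripper value outside its range is refused whole. "jaw" is the closure in counts, from 0 (fully open) to 255 (shut), set as the call begins (left out, the last holds). The fingers move at their own pace and stop on an object; "newtons" is the grip in N (left out, the last holds). Time passes only in rows, so rows that repeat a pose let the fingers close. It gives the time, the measured TCP pose, the force, the opening and the grip force at its end, in the units of the state.
- get_state(): the state, without advancing time (a new reading comes with each control period).
- get_image(name): name is "scene" or "top" or "wrist"; returns the picture (480x640x3 uint8, red, green, blue); there is no depth.
- calibration(name): a dict with "fx", "fy", "cx", "cy" (pixels), "xyz" and "rotation" of the camera in the world. Camera axes: x right, y up, looking along -z (the intrinsics and any distortion apply to the point x, -y, -z); pixel columns grow to the right and rows downward; lengths in m; the calibration is good to about 2 mm. A picture is of the moment at which its call begins: read the wrist's pose just before it. calibration takes no time and is no camera call; for the wrist camera it gives the pose at the moment of the call.
- sign_off(): hands the job in; it is judged then, once.
The state is a dict: "clock": time; "qpos": joint angles; "qd": joint speeds; "effort": joint torques, N m; "position": TCP position; "ee_rot": TCP orientation; "contact_force": force on the tool from outside, world axes, zero at the start; "moment": the same for the moment, N m; "width": finger opening in m; "gripper_force": force on a finger pad.
Only numpy, scipy, OpenCV 4.12 (cv2) and the standard library are available. Lean on these libraries where they do the work, as an engineer would, in place of code of your own. Each camera call takes 0.05 s, during which the arm holds its last target. There are 200 camera calls.

## Working session

There is one attempt and no reset: what is moved stays moved. The work goes in short steps, Python scripts to look and compute and a tool call to move; the robot and the scene stay as the last step left them, time stands still between calls to the robot, and variables do not carry over. Pictures are saved under pics/ and viewed, at most 10 in all, crops included, and the job is handed in when it is done.

Besides the shell and the picture viewer there is one more tool, called after ">>>" as name(argument=value, ...), one argument or row to a line, values as JSON. apply_moves: Moves the arm, as the interface text tells. Its arguments: {"type":"object","properties":{"steps":{"type":"array","items":{"type":"number"}},"jaw":{"type":"number"},"newtons":{"type":"number"}},"required":["steps"]}

```bash
mkdir -p pics; ls; python3 - <<'E'
from rig import *
import cv2,numpy as np
np.set_printoptions(precision=4,suppress=True)
for n in ("scene","top"):
    im=get_image(n); cv2.imwrite(f"pics/{n}0.png",im[:,:,::-1]); print(n,calibration(n))
print(get_state())
E
```

```text
pics
scene {'fx': 523.2017571779858, 'fy': 523.2017571779858, 'cx': 322.04590315742655, 'cy': 242.62540946054543, 'xyz': array([0.955 , 0.445 , 1.2113]), 'rotation': array([0.3134, 0.0872, 0.2685, 0.9067])}
top {'fx': 501.3984144219056, 'fy': 501.3984144219056, 'cx': 317.06094224754855, 'cy': 241.66208589190828, 'xyz': array([ 0.3235, -0.0818,  1.2331]), 'rotation': array([ 0.7117,  0.0572, -0.0687, -0.6968])}
{'clock': 0.1, 'qpos': array([ 1.04  ,  0.2766,  1.506 ,  0.    ,  1.3607, -0.121 ]), 'qd': array([-0.0002, -0.0009, -0.0039, -0.0008, -0.0029, -0.001 ]), 'effort': array([  0.0012, -41.7696, -24.6407,  -0.0003,   0.0058,   0.    ]), 'position': array([0.2288, 0.527 , 0.2305]), 'ee_rot': array([-0.0003,  0.2034,  0.9791, -0.0008]), 'contact_force': array([-0.5694, -0.8077,  1.1941]), 'moment': array([-0.0072,  0.0096, -0.0173]), 'gripper_force': 0.0, 'width': 0.08550045982774652}
```

View pics/scene0.png

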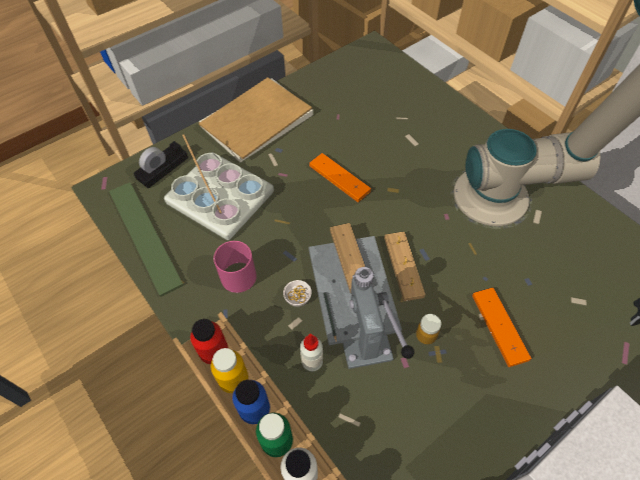

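View pics/top0.png

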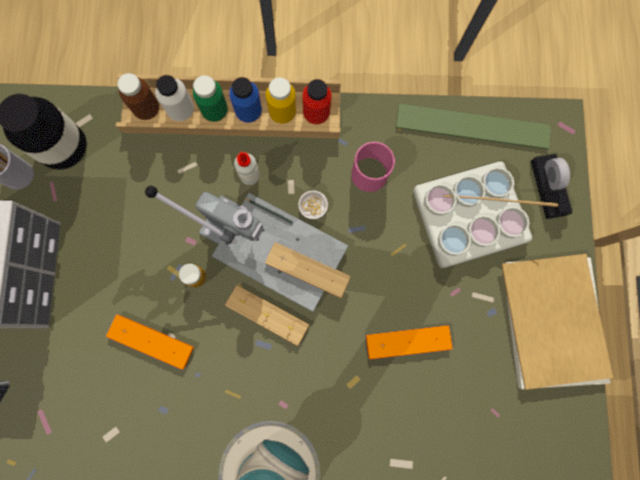

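The top view shows the pale wooden plaque on the bed at about (307,270). The finished plaque with hooks is at (266,315), off the bed. The orange bars at (150,342) and (409,342) and the green strip at (474,127) are look-alikes. The one meant is the wooden plaque on the grey bed, and I'll confirm that in a crop.

```bash
cat > h.py <<'E'
import numpy as np, cv2
from scipy.spatial.transform import Rotation as R
def rays(c,px):
    px=np.atleast_2d(np.asarray(px,float)); q=c['rotation']
    d=np.c_[(px[:,0]-c['cx'])/c['fx'],-(px[:,1]-c['cy'])/c['fy'],-np.ones(len(px))]
    return R.from_quat([q[1],q[2],q[3],q[0]]).apply(d)
def cast(c,px,z):
    d=rays(c,px); o=np.asarray(c['xyz']); return o+d*((z-o[2])/d[:,2])[:,None]
def proj(c,P):
    q=c['rotation']; p=R.from_quat([q[1],q[2],q[3],q[0]]).inv().apply(np.atleast_2d(P)-c['xyz'])
    return np.c_[c['cx']-c['fx']*p[:,0]/p[:,2], c['cy']+c['fy']*p[:,1]/p[:,2]]
def meet(c1,p1,c2,p2):
    d1=rays(c1,p1)[0];d2=rays(c2,p2)[0];o1=np.array(c1['xyz']);o2=np.array(c2['xyz'])
    t=np.linalg.lstsq(np.c_[d1,-d2],o2-o1,rcond=None)[0]
    a=o1+d1*t[0];b=o2+d2*t[1]; return (a+b)/2,np.linalg.norm(a-b)
E
python3 - <<'E'
import cv2,numpy as np
a=cv2.imread("pics/top0.png")[185:320,190:355]; b=cv2.imread("pics/scene0.png")[215:370,300:430]
a=cv2.resize(a,None,fx=4.8,fy=4.4,interpolation=cv2.INTER_CUBIC)
cv2.imwrite("pics/topc.png",a[:600,:800])
E
```

```text
(no output)
```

View pics/topc.png

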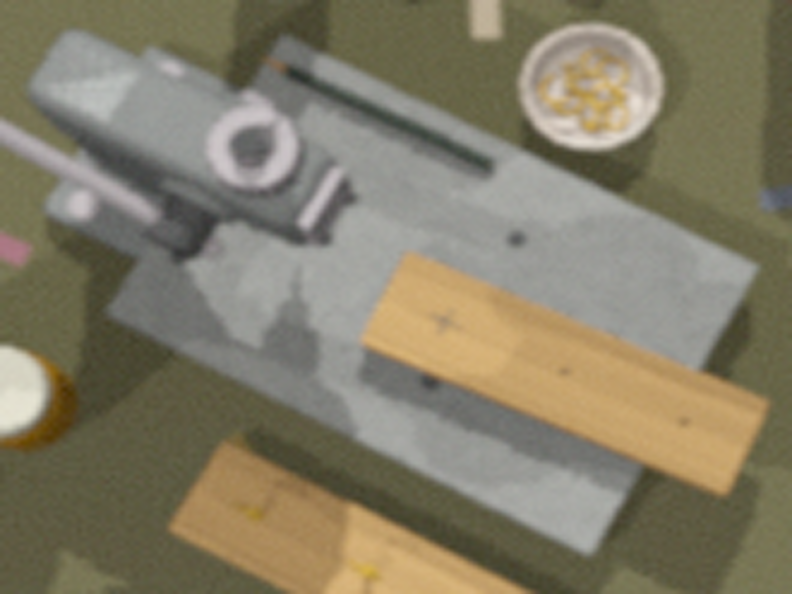

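The crop confirms it. The loose wooden plaque on the grey bed has its cross at crop (445,322) and dots at (564,371) and (684,422), and no hooks. The nut top is at crop (252,147), the pencil is at the upper edge, and the bed corners are (757,265), (590,553), (108,312) and (285,38).

```bash
python3 - <<'E'
from rig import *
from h import *
np.set_printoptions(precision=4,suppress=True)
c=calibration("top"); f=lambda p: np.array(p)/[4.8,4.4]+[190,185]
B=cast(c,f([(757,265),(590,553),(108,312),(285,38)]),.03)[:,:2]
L=np.array([(-.215,-.09),(-.215,.09),(.062,.09),(.062,-.09)])
M,_=cv2.estimateAffinePartial2D(L,B); print("bed",M,np.hypot(M[0,0],M[1,0]))
yaw=np.arctan2(M[1,0],M[0,0]); print("press yaw",np.degrees(yaw),"origin",M[:,2])
# refine yaw with plain rigid
P=cast(c,f([(445,322),(564,371),(684,422)]),.048)[:,:2]; print("plaque cross,mid,dot",P, np.degrees(np.arctan2(*(P[0]-P[2])[::-1])),np.linalg.norm(P[0]-P[2]))
print("corner end", cast(c,f([(408,252),(362,343),(726,495),(768,402)]),.048)[:,:2])
for z in (.219,.225): print("nut",cast(c,f([(252,147)]),z))
d=M[:,2]-P[0]; Rm=np.array([[np.cos(yaw),np.sin(yaw)],[-np.sin(yaw),np.cos(yaw)]])
print("awl-cross world",d,"press frame",Rm@d)
print("done/other press-frame", Rm@(cast(c,[(266,315)],.018)[0,:2]-M[:,2]))
E
```

```text
bed [[ 0.4527 -0.8839  0.5506]
 [ 0.8839  0.4527  0.0567]] 0.9931251435273843
press yaw 62.88025706076142 origin [0.5506 0.0567]
plaque cross,mid,dot [[ 0.4953 -0.0179]
 [ 0.4699 -0.0776]
 [ 0.4435 -0.1375]] 66.5870870596127 0.13028905729569126
corner end [[ 0.5334  0.0017]
 [ 0.4829  0.0228]
 [ 0.4048 -0.1587]
 [ 0.4552 -0.1789]]
nut [[0.5517 0.0585 0.219 ]]
nut [[0.5503 0.0577 0.225 ]]
awl-cross world [0.0553 0.0746] press frame [ 0.0916 -0.0152]
done/other press-frame [-0.1195  0.1514]
```

>>> apply_moves(
  steps=[1.3, -3.8, 0, -5, 2.6, -7.6, 0, -10, 3.9, -11.4, 0, -16, 5.2, -15.2, 0, -21, 6.5, -19, 0, -26, 7.8, -22.8, 0, -32, 9.1, -26.6, 0, -37, 10.4, -30.4, 0, -42],
  jaw=0,
  newtons=40,
)

```text
clock: 0.77
position: [0.3329, 0.2216, 0.2311]
ee_rot: [0.0, 0.542, 0.84, -0.0]
contact_force: [1.7, 0.0, 0.0]
width: 0.0851
gripper_force: 0.0
```

>>> apply_moves(
  steps=[1.3, -3.8, 0, -6, 2.6, -7.6, 0, -12, 3.9, -11.4, 0, -18, 5.2, -15.2, 0, -24, 6.5, -19, 0, -30, 7.8, -22.8, 0, -36, 9.1, -26.6, 0, -42, 10.4, -30.4, 0, -48],
)

```text
clock: 1.43
position: [0.437, -0.0826, 0.2312]
ee_rot: [-0.0, 0.838, 0.546, 0.0]
contact_force: [1.2, 0.9, 0.1]
width: 0.0854
gripper_force: 0.0
```

>>> apply_moves(
  steps=[0.8, -2, 0, 0, 1.5, -3.8, 0, 0, 1.5, -3.8, 0, 0, 1.5, -3.8, 0, 0],
)

```text
clock: 1.77
position: [0.4519, -0.119, 0.2307]
ee_rot: [-0.001, 0.837, 0.548, -0.0]
contact_force: [-0.4, 0.7, 0.2]
width: 0.0852
gripper_force: 0.0
```

```bash
python3 - <<'E'
from rig import *
from h import *
np.set_printoptions(precision=4,suppress=True)
s=get_state(); print(s['clock'],s['position'],s['qpos'],s['ee_rot'],s['contact_force'])
c=calibration("wrist"); print(c); cv2.imwrite("pics/w1.png",get_image("wrist")[:,:,::-1])
print(proj(c,[(.4953,-.0179,.048),(.55,.057,.0495)]))
E
```

```text
1.7667 [ 0.4519 -0.119   0.2307] [-0.407   0.1138  1.7184  0.0004  1.311   0.0048] [-0.0008  0.8367  0.5476 -0.0003] [-0.4096  0.6676  0.2122]
{'fx': 356.0223004373126, 'fy': 356.0223004373126, 'cx': 321.3152277837006, 'cy': 240.94807291974394, 'xyz': array([ 0.4828, -0.0485,  0.3728]), 'rotation': array([ 0.9675, -0.1486,  0.0317, -0.202 ])}
[[320.8579  87.6535]
 [347.2489 -41.316 ]]
```

View pics/w1.png

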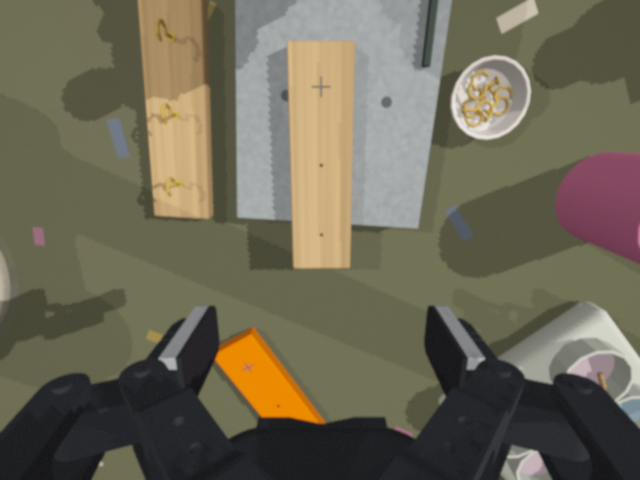

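The wrist view shows the plaque with its cross at (320,87) and dots at (321,165) and (321,235). The front corners of the bed are at about (237,218) and (418,229). The cross agrees with the top-view prediction.

```bash
python3 - <<'E'
from rig import *
from h import *
np.set_printoptions(precision=4,suppress=True)
c=calibration("wrist"); g=cv2.cvtColor(cv2.imread("pics/w1.png"),cv2.COLOR_BGR2GRAY)
p=np.float32([(237,218),(418,229),(320,87),(321,165),(321,235)]).reshape(-1,1,2)
p=cv2.cornerSubPix(g,p,(4,4),(-1,-1),(3,50,.01)).reshape(-1,2); print(p)
B=cast(c,p[:2],.03)[:,:2]; P=cast(c,p[2:],.048)[:,:2]
d=B[0]-B[1]; y=d/np.linalg.norm(d); x=np.array([y[1],-y[0]]); yaw=np.degrees(np.arctan2(x[1],x[0]))
o=B.mean(0)+.215*x; print("len",np.linalg.norm(d),"yaw",yaw,"awl",o)
print("cross..",P,"yaw",np.degrees(np.arctan2(*(P[0]-P[2])[::-1])),np.linalg.norm(P[0]-P[2]))
# two views of nut top
ct,cs=calibration("top"),calibration("scene"); print(proj(cs,(.551,.058,.222)),proj(ct,(.551,.058,.222)))
print("awl-cross",o-P[0], "top-based bed", np.array([.5506,.0567])-P[0])
E
python3 - <<'E'
import cv2
a=cv2.imread("pics/scene0.png")[255:300,340:400]; b=cv2.imread("pics/top0.png")[195:240,215:275]
cv2.imwrite("pics/nut.png",cv2.vconcat([cv2.resize(i,(480,360)*1,interpolation=cv2.INTER_CUBIC)[:300] if 0 else cv2.resize(i,(400,300),interpolation=cv2.INTER_CUBIC) for i in (a,b)]))
E
```

```text
[[236.8533 217.0479]
 [417.3889 227.9012]
 [320.5141  86.4613]
 [320.69   164.8511]
 [320.3225 234.6041]]
len 0.17973254841504951 yaw 62.94950721009074 awl [0.5499 0.0603]
cross.. [[ 0.4949 -0.0159]
 [ 0.4691 -0.0754]
 [ 0.4427 -0.135 ]] yaw 66.35484314694075 0.12998930987071577
[[363.8633 274.9303]] [[242.5334 218.4101]]
awl-cross [0.055  0.0762] top-based bed [0.0557 0.0726]
```

View pics/nut.png

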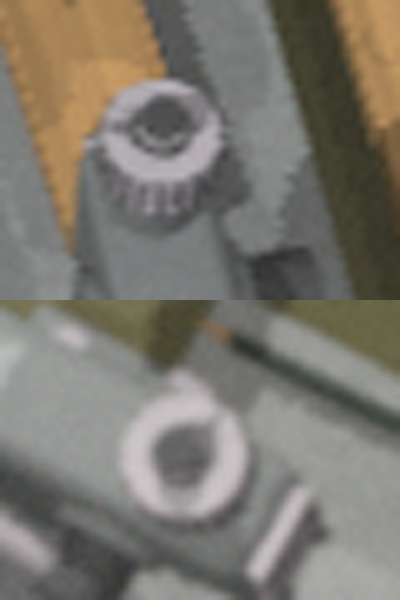

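>>> apply_moves(
  steps=[-1.1, -2.05, 0, 0, -1.1, -2.05, -4, 0, -1.1, -2.05, -8, 0, -1.1, -2.05, -12, 0, -1.1, -2.05, -16, 0, -1.1, -2.05, -18.5, 0, -1.1, -2.05, -19.9, 0, -1.1, -2.05, -19.9, 0],
)

```text
clock: 2.48
position: [0.438, -0.1363, 0.0296]
ee_rot: [-0.003, 0.836, 0.549, -0.002]
contact_force: [0.2, 0.5, 0.8]
width: 0.0854
gripper_force: 0.0
```

>>> apply_moves(
  steps=[0, 0, 0, 0, 0, 0, 0, 0, 0, 0, 0, 0, 0, 0, 0, 0, 0, 0, 0, 0, 0, 0, 0, 0, 0, 0, 0, 0, 0, 0, 0, 0],
  jaw=255,
  newtons=30,
)

```text
clock: 3.15
position: [0.4424, -0.1393, 0.034]
ee_rot: [0.001, 0.836, 0.548, 0.001]
contact_force: [-0.4, 1.8, 6.4]
width: 0.0554
gripper_force: 32.6
```

```bash
python3 - <<'E'
from rig import *
from h import *
np.set_printoptions(precision=4,suppress=True)
s=get_state(); print(s['clock'],s['position'],s['ee_rot'],s['contact_force'],s['width'],s['gripper_force'])
c=calibration("wrist"); cv2.imwrite("pics/w2.png",get_image("wrist")[:,:,::-1])
print(proj(c,[(.4949,-.0159,.048),(.4691,-.0754,.048)]))
E
```

```text
3.15 [ 0.4424 -0.1393  0.034 ] [0.0014 0.8363 0.5483 0.0013] [-0.4422  1.7779  6.4177] 0.0554470772496127 32.58263111114502
[[318.0828 -73.9836]
 [318.7719 152.2089]]
```

View pics/w2.png

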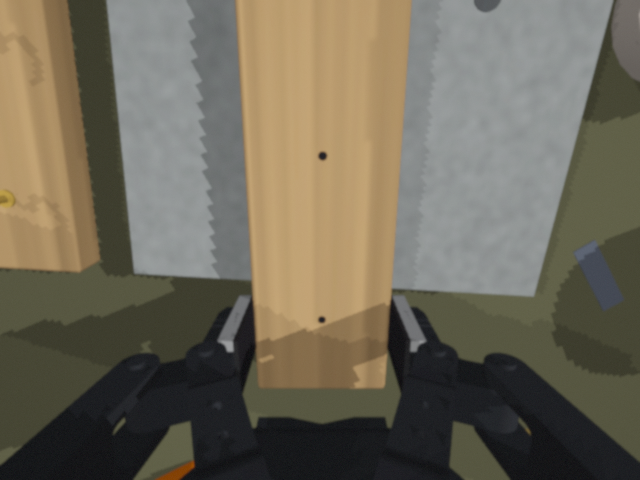

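The plaque is gripped close to its rear dot at (321,320), with the centre dot at (322,156). The 6 N upward force needs a check before sliding.

>>> apply_moves(
  steps=[0, 0, 0.1, 0, 0, 0, 0.2, 0, 0, 0, 0.2, 0, 0, 0, 0.2, 0],
)

```text
clock: 3.53
position: [0.4411, -0.1392, 0.0344]
ee_rot: [0.0, 0.836, 0.548, 0.0]
contact_force: [0.6, -0.3, 0.4]
width: 0.0548
gripper_force: 32.0
```

```bash
python3 - <<'E'
from rig import *
from h import *
np.set_printoptions(precision=4,suppress=True)
s=get_state(); print(s['clock'],s['position'],s['ee_rot'],s['contact_force'],s['moment'],s['width'])
c=calibration("wrist"); g=cv2.cvtColor(get_image("wrist"),cv2.COLOR_RGB2GRAY)
p=np.float32(proj(c,[(.4691,-.0754,.048),(.4427,-.135,.048)])).reshape(-1,1,2); print(p.ravel())
m=cv2.connectedComponentsWithStats(np.uint8(g[100:345,285:360]<60)); D=[]
for st,ce in zip(m[2][1:],m[3][1:]):
    if 15<st[4]<150: D.append(ce+[285,100])
print(D); P=cast(c,D,.048)[:,:2]; print(P)
E
```

```text
3.5333 [ 0.4411 -0.1392  0.0344] [0.0002 0.8362 0.5484 0.    ] [ 0.6336 -0.3373  0.3655] [-0.0711 -0.0948 -0.0848] 0.05478224175965107
[322.2856 150.7343 321.0256 316.375 ]
[array([322.3333, 155.5   ])]
[[ 0.4685 -0.0769]]
```

>>> apply_moves(
  steps=[0.4, 0.6, 0, 0, 1.2, 1.65, 0, 0, 2.1, 2.9, 0, 0, 3.0, 4.15, 0, 0, 3.9, 5.4, 0, 0, 4.8, 6.6, 0, 0, 5.3, 7.3, 0, 0, 5.5, 7.55, 0, 0],
)

```text
clock: 4.25
position: [0.4967, -0.0625, 0.0341]
ee_rot: [-0.0, 0.836, 0.549, -0.0]
contact_force: [-0.7, -1.5, 1.4]
width: 0.0551
gripper_force: 32.2
```

>>> apply_moves(
  steps=[0, 0, 0, 0, 0, 0, 0, 0, 0, 0, 0, 0],
)

```text
clock: 4.5
position: [0.4957, -0.0638, 0.0342]
ee_rot: [-0.0, 0.836, 0.548, -0.0]
contact_force: [-0.2, 0.6, -1.8]
width: 0.0554
gripper_force: 32.0
```

>>> apply_moves(
  steps=[0, 0, 0, 0, 0, 0, 0, 0, 0, 0, 0, 0, 0, 0, 0, 0, 0, 0, 0, 0],
  jaw=0,
)

```text
clock: 4.92
position: [0.4961, -0.0638, 0.0344]
ee_rot: [0.0, 0.836, 0.548, 0.0]
contact_force: [-0.7, 0.5, -1.5]
width: 0.0856
gripper_force: 0.0
```

>>> apply_moves(
  steps=[0, 0, 1.5, 0, 0, 0, 4.2, 0, 0.8, -0.2, 4.2, 7, 2, -0.5, 4.2, 14, 3.2, -0.9, 4.2, 21, 4.4, -1.3, 4.2, 28, 5.6, -1.7, 4.2, 35, 6.8, -1.9, 4.2, 42],
)

```text
clock: 5.58
position: [0.5646, -0.083, 0.0764]
ee_rot: [0.0, 0.582, 0.813, -0.0]
contact_force: [0.1, -0.2, -1.4]
width: 0.0854
gripper_force: 0.0
```

>>> apply_moves(
  steps=[0, 0, 0, 7, 0, 0, 0, 14, 0, 0, 0, 21, 0, 0, 0, 28, 0, 0, 0, 35, 0, 0, 0, 42, 0, 0, 0, 44, 0, 0, 0, 44],
)

```text
clock: 6.25
position: [0.564, -0.0826, 0.0762]
ee_rot: [-0.0, 0.237, 0.971, 0.0]
contact_force: [0.4, 0.2, 0.8]
width: 0.0853
gripper_force: 0.0
```

>>> apply_moves(
  steps=[0, 0, 0, 0, 0, 0, 0, 0],
)

```text
clock: 6.42
position: [0.5641, -0.0826, 0.0763]
ee_rot: [-0.0, 0.238, 0.971, 0.0]
contact_force: [0.2, 0.3, 0.6]
width: 0.0847
gripper_force: 0.0
```

```bash
python3 - <<'E'
from rig import *
from h import *
np.set_printoptions(precision=4,suppress=True)
s=get_state(); print(s['clock'],s['position'],s['qpos'],s['contact_force'])
c=calibration("wrist"); print(c); im=get_image("wrist")[:,:,::-1]; cv2.imwrite("pics/w3.png",im)
print(proj(c,[(.55,.059,.0495),(.55,.059,.048)]))
cv2.imwrite("pics/w3v.png",cv2.resize(im[:,320:],None,fx=1.25,fy=1.25,interpolation=cv2.INTER_CUBIC))
E
```

```text
6.4167 [ 0.5641 -0.0826  0.0763] [-0.2675  0.3961  1.7412  0.0001  1.0044 -1.3577] [0.2086 0.303  0.5851]
{'fx': 356.0223004373126, 'fy': 356.0223004373126, 'cx': 321.3152277837006, 'cy': 240.94807291974394, 'xyz': array([ 0.4956, -0.047 ,  0.2183]), 'rotation': array([ 0.8451, -0.1303, -0.0794,  0.5124])}
[[584.7287 126.5423]
 [582.4044 126.5581]]
```

View pics/w3v.png

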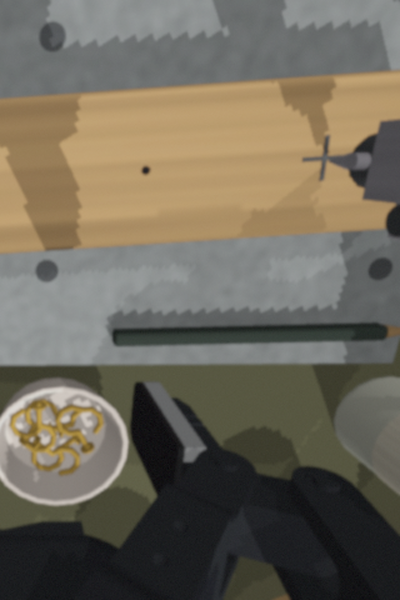

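The awl tip and cross are both in view, with the cross at about crop (324,158) and the tip at about (330,159). I'll zoom in on them.

```bash
python3 - <<'E'
import cv2
im=cv2.imread("pics/w3.png")[105:150,555:620]; cv2.imwrite("pics/w3z.png",cv2.resize(im,None,fx=12,fy=12,interpolation=cv2.INTER_CUBIC))
E
```

```text
(no output)
```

View pics/w3z.png

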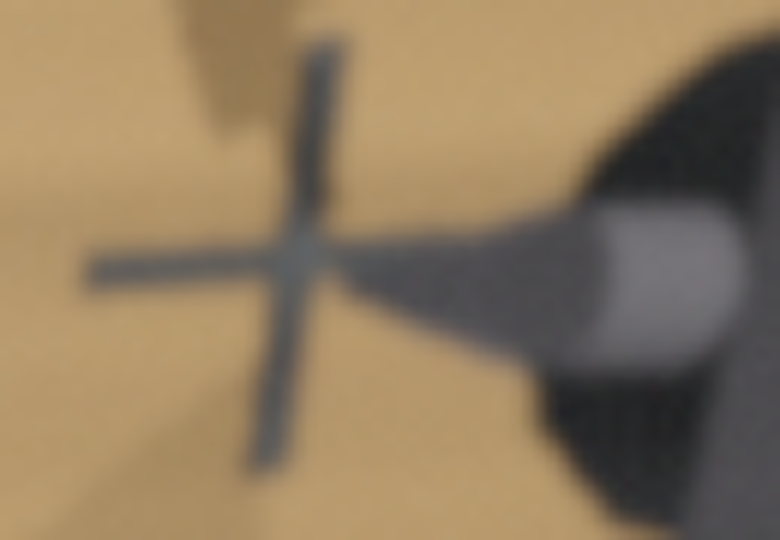

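The cross is at zoom (300,257), and the cone edges meet at about (300–330,260). That puts the cross under the tip to within about 1 mm, and the plaque is released. Next is the nut: rise, move over it, and wind the wrist anticlockwise first so there is room for clockwise turning.

>>> apply_moves(
  steps=[0, 0, 4, 7, 0, 0, 8, 14, 0, 0, 12, 21, 0, 0, 16, 28, 0, 0, 19.4, 35, -0.4, 3.5, 19.4, 42, -0.8, 7, 19.4, 49, -1.1, 10.5, 19.4, 56],
)

```text
clock: 7.13
position: [0.5531, 0.023, 0.2714]
ee_rot: [0.001, -0.248, 0.969, -0.0]
contact_force: [0.2, -0.2, 0.4]
width: 0.0857
gripper_force: 0.0
```

>>> apply_moves(
  steps=[-0.3, 3.6, 0, 7, -0.3, 3.6, 0, 14, -0.3, 3.6, 0, 21, -0.3, 3.6, 0, 28, -0.3, 3.6, 0, 28, -0.3, 3.6, 0, 28],
)

```text
clock: 7.63
position: [0.55, 0.0585, 0.2703]
ee_rot: [-0.0, -0.472, 0.882, 0.0]
contact_force: [1.1, -0.2, -0.0]
width: 0.0851
gripper_force: 0.0
```

```bash
python3 - <<'E'
from rig import *
from h import *
np.set_printoptions(precision=4,suppress=True)
s=get_state(); print(s['clock'],s['position'],s['ee_rot'],s['qpos'],s['contact_force'],s['moment'])
c=calibration("wrist"); im=get_image("wrist")[:,:,::-1]; cv2.imwrite("pics/w4.png",im)
print(c['xyz'],proj(c,[(.55,.058,.219),(.55,.058,.227),(.55,.058,.235)]))
cv2.imwrite("pics/w4v.png",cv2.resize(im[180:,120:520],None,fx=1.9,fy=1.9))
E
```

```text
7.6333 [0.55   0.0585 0.2703] [-0.0001 -0.4721  0.8816  0.0001] [-0.0199  0.2235  1.4812  0.0001  1.4371 -2.5739] [ 1.1077 -0.152  -0.0005] [-0.0362  0.0171 -0.0181]
[ 0.5072 -0.0056  0.4123] [[320.7559 266.2696]
 [320.7336 271.539 ]
 [320.7095 277.2265]]
```

View pics/w4v.png

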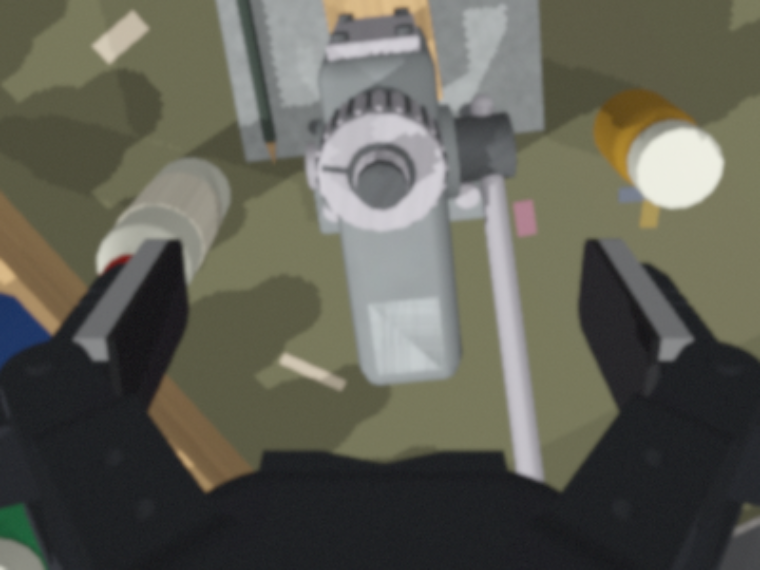

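The nut top is centred at about px (321,270), with its dark line pointing left in the image. The thread top is at (321,276), so the nut stands about 7 mm above bottom and needs most of a turn. I'll descend and grip.

>>> apply_moves(
  steps=[0, 0, -2.5, 0, 0, 0, -5, 0, 0, 0, -6.8, 0, 0, 0, -7.6, 0, 0, 0, -7.6, 0],
)

```text
clock: 8.1
position: [0.5488, 0.0582, 0.1923]
ee_rot: [-0.002, -0.473, 0.881, 0.001]
contact_force: [0.1, -0.5, 0.2]
width: 0.0854
gripper_force: 0.0
```

>>> apply_moves(
  steps=[0, 0, 0, 0, 0, 0, 0, 0, 0, 0, 0, 0, 0, 0, 0, 0, 0, 0, 0, 0, 0, 0, 0, 0, 0, 0, 0, 0, 0, 0, 0, 0],
  jaw=255,
  newtons=40,
)

```text
clock: 8.77
position: [0.5507, 0.0585, 0.1957]
ee_rot: [0.001, -0.473, 0.881, -0.0]
contact_force: [-1.0, 1.0, 5.7]
width: 0.0379
gripper_force: 39.9
```

```bash
cat > st.py <<'E'
from rig import *
import numpy as np
np.set_printoptions(precision=4,suppress=True)
s=get_state(); w,x,y,z=s['ee_rot']; print(s['clock'],s['position'],"yaw",np.degrees(2*np.arctan2(y,x))-90,"q6",s['qpos'][5],"F",s['contact_force'],"M",s['moment'],"w",s['width'],s['gripper_force'])
E
python3 st.py
```

```text
8.7667 [0.5507 0.0585 0.1957] yaw 146.5155544992611 q6 -2.577172769604312 F [-0.984   0.9653  5.6853] M [-0.01    0.139   0.0395] w 0.037907243583021485 39.863680601119995
```

>>> apply_moves(
  steps=[0, 0, 0, -7, 0, 0, 0, -14, 0, 0, 0, -21, 0, 0, 0, -28, 0, 0, 0, -35, 0, 0, 0, -42, 0, 0, 0, -49, 0, 0, 0, -56],
)

```text
clock: 9.43
position: [0.5506, 0.0587, 0.1946]
ee_rot: [0.001, -0.002, 1.0, 0.0]
contact_force: [1.0, 1.5, -0.2]
width: 0.0377
gripper_force: 40.0
```

```bash
python3 st.py
```

```text
9.4333 [0.5506 0.0587 0.1946] yaw 90.18496809714779 q6 -1.5940229451538548 F [ 1.0345  1.5241 -0.2009] M [ 0.1066 -0.1868  0.0834] w 0.037697420197180836 40.04979372024536
```

>>> apply_moves(
  steps=[0, 0, -0.02, -7, 0, 0, -0.03, -14, 0, 0, -0.05, -21, 0, 0, -0.06, -28, 0, 0, -0.08, -35, 0, 0, -0.09, -42, 0, 0, -0.11, -49, 0, 0, -0.12, -56],
)

```text
clock: 10.1
position: [0.5507, 0.0588, 0.1933]
ee_rot: [0.001, 0.468, 0.884, 0.001]
contact_force: [1.4, 0.8, 0.5]
width: 0.0379
gripper_force: 40.0
```

```bash
python3 st.py
```

```text
10.1 [0.5507 0.0588 0.1933] yaw 34.184630594653115 q6 -0.6165668404823872 F [1.446  0.7599 0.5491] M [ 0.1118 -0.1301  0.0237] w 0.037896517520791935 40.02104938030243
```

>>> apply_moves(
  steps=[0, 0, -0.02, -7, 0, 0, -0.03, -14, 0, 0, -0.05, -21, 0, 0, -0.06, -28, 0, 0, -0.08, -35, 0, 0, -0.09, -42, 0, 0, -0.11, -49, 0, 0, -0.12, -56],
)

```text
clock: 10.77
position: [0.5509, 0.0588, 0.1921]
ee_rot: [0.0, 0.828, 0.561, 0.001]
contact_force: [1.5, 0.5, -0.3]
width: 0.0382
gripper_force: 40.1
```

```bash
python3 st.py
```

```text
10.7667 [0.5509 0.0588 0.1921] yaw -21.81797079405503 q6 0.3608987852961236 F [ 1.5108  0.5061 -0.2959] M [ 0.1718 -0.1879  0.0767] w 0.0381826566676115 40.06981551647186
```

>>> apply_moves(
  steps=[0, 0, -0.02, -7, 0, 0, -0.03, -14, 0, 0, -0.05, -21, 0, 0, -0.06, -28, 0, 0, -0.08, -35, 0, 0, -0.08, -35],
)

```text
clock: 11.27
position: [0.5509, 0.0588, 0.1913]
ee_rot: [0.0, 0.958, 0.287, 0.001]
contact_force: [1.9, 1.6, -0.4]
width: 0.0379
gripper_force: 40.1
```

```bash
python3 st.py
```

```text
11.2667 [0.5509 0.0588 0.1913] yaw -56.59848070361521 q6 0.967930110153495 F [ 1.9193  1.611  -0.4236] M [ 0.1418 -0.2182 -0.0591] w 0.037920329750424926 40.134522914886475
```

>>> apply_moves(
  steps=[0, 0, -0.02, -5, 0, 0, -0.03, -10, 0, 0, -0.04, -15, 0, 0, -0.05, -20, 0, 0, -0.05, -20],
)

```text
clock: 11.68
position: [0.551, 0.0587, 0.1908]
ee_rot: [-0.0, 0.993, 0.118, 0.001]
contact_force: [1.9, 1.5, -0.6]
width: 0.0378
gripper_force: 40.2
```

```bash
python3 st.py
```

```text
11.6833 [0.551  0.0587 0.1908] yaw -76.399259034474 q6 1.3135463930322429 F [ 1.8733  1.4918 -0.6406] M [ 0.1867 -0.3288 -0.047 ] w 0.03778392958104001 40.15036582946777
```

>>> apply_moves(
  steps=[0, 0, -0.02, -5, 0, 0, -0.03, -10, 0, 0, -0.04, -15, 0, 0, -0.05, -20, 0, 0, -0.05, -20],
)

```text
clock: 12.1
position: [0.551, 0.0586, 0.1904]
ee_rot: [-0.0, 0.998, -0.055, 0.001]
contact_force: [1.7, 1.3, 0.2]
width: 0.0378
gripper_force: 40.2
```

```bash
python3 st.py
```

```text
12.1 [0.551  0.0586 0.1904] yaw -96.33576676437204 q6 1.6614644858722039 F [1.6579 1.2936 0.1502] M [ 0.1346 -0.3537 -0.0774] w 0.037798781626742745 40.182985067367554
```

>>> apply_moves(
  steps=[0, 0, -0.02, -5, 0, 0, -0.03, -10, 0, 0, -0.04, -15, 0, 0, -0.04, -15],
)

```text
clock: 12.43
position: [0.551, 0.0586, 0.1901]
ee_rot: [-0.0, 0.983, -0.184, 0.001]
contact_force: [2.2, 1.4, -0.0]
width: 0.0377
gripper_force: 40.2
```

```bash
python3 st.py
```

```text
12.4333 [0.551  0.0586 0.1901] yaw -111.22818776351727 q6 1.9215045777357653 F [ 2.1861  1.4307 -0.0472] M [ 0.196  -0.4143  0.2613] w 0.03772276299011539 40.230719447135925
```

>>> apply_moves(
  steps=[0, 0, 0, -2, 0, 0, 0, -4, 0, 0, 0, -6, 0, 0, 0, -6],
)

```text
clock: 12.77
position: [0.5497, 0.0592, 0.19]
ee_rot: [-0.0, 0.972, -0.234, -0.0]
contact_force: [0.2, 3.5, 3.2]
width: 0.0377
gripper_force: 40.5
```

```bash
python3 st.py
```

```text
12.7667 [0.5497 0.0592 0.19  ] yaw -117.05906554030379 q6 2.023596285794643 F [0.2426 3.4559 3.169 ] M [0.5195 0.0455 0.9854] w 0.037745338575663236 40.45828700065613
```

Mz rises to about 1 N·m, so the nut has bottomed. I'll release and regrip without moving to shed the wind-up, then test the stop with a small nudge.

>>> apply_moves(
  steps=[0, 0, 0, 0, 0, 0, 0, 0, 0, 0, 0, 0, 0, 0, 0, 0, 0, 0, 0, 0],
  jaw=0,
)

```text
clock: 13.18
position: [0.55, 0.0581, 0.1896]
ee_rot: [0.0, 0.971, -0.237, -0.0]
contact_force: [0.1, -1.1, 0.1]
width: 0.0854
gripper_force: 0.0
```

```bash
python3 st.py; python3 - <<'E'
from rig import *
import cv2
cv2.imwrite("pics/w5.png",get_image("wrist")[:,:,::-1])
E
```

```text
13.1833 [0.55   0.0581 0.1896] yaw -117.46581264256355 q6 2.029965535223043 F [ 0.0628 -1.1298  0.0891] M [ 0.0151  0.077  -0.0014] w 0.08544514273056973 0.0
```

>>> apply_moves(
  steps=[0, 0, 0, 0, 0, 0, 0, 0, 0, 0, 0, 0, 0, 0, 0, 0, 0, 0, 0, 0, 0, 0, 0, 0, 0, 0, 0, 0, 0, 0, 0, 0],
  jaw=255,
  newtons=50,
)

```text
clock: 13.9
position: [0.5504, 0.0589, 0.19]
ee_rot: [-0.0, 0.971, -0.238, 0.0]
contact_force: [1.1, 2.8, 1.7]
width: 0.0378
gripper_force: 50.2
```

```bash
python3 st.py
```

```text
13.9 [0.5504 0.0589 0.19  ] yaw -117.47898234318441 q6 2.0304840270209192 F [1.1271 2.766  1.6504] M [ 0.4756 -0.0662 -0.0039] w 0.0377949365966946 50.243901014328
```

>>> apply_moves(
  steps=[0, 0, 0, -1, 0, 0, 0, -2, 0, 0, 0, -2, 0, 0, 0, -2],
)

```text
clock: 14.23
position: [0.5504, 0.0588, 0.19]
ee_rot: [-0.0, 0.967, -0.254, 0.0]
contact_force: [-0.3, 2.7, 2.7]
width: 0.0375
gripper_force: 50.4
```

```bash
python3 st.py
```

```text
14.2333 [0.5504 0.0588 0.19  ] yaw -119.41103925406749 q6 2.064496840488483 F [-0.3145  2.7203  2.7281] M [ 0.7415 -0.1436  0.8092] w 0.037450171524670325 50.43948769569397
```

>>> apply_moves(
  steps=[0, 0, 0.02, 7, 0, 0, 0.03, 14, 0, 0, 0.05, 21, 0, 0, 0.06, 28, 0, 0, 0.08, 35, 0, 0, 0.09, 42, 0, 0, 0.11, 49, 0, 0, 0.12, 56],
)

```text
clock: 14.9
position: [0.5504, 0.0584, 0.1912]
ee_rot: [-0.0, 0.973, 0.231, 0.0]
contact_force: [0.4, 2.0, 3.4]
width: 0.0379
gripper_force: 50.5
```

>>> apply_moves(
  steps=[0, 0, 0.02, 7, 0, 0, 0.03, 14, 0, 0, 0.05, 21, 0, 0, 0.06, 28, 0, 0, 0.08, 34, 0, 0, 0.08, 36.1, 0, 0, 0.08, 36.1, 0, 0, 0.08, 36.1],
)

```text
clock: 15.57
position: [0.5505, 0.0582, 0.192]
ee_rot: [0.0, 0.855, 0.519, 0.0]
contact_force: [0.9, 1.6, 3.8]
width: 0.0376
gripper_force: 50.5
```

```bash
python3 st.py; python3 - <<'E'
from rig import *
import cv2
im=get_image("wrist")[:,:,::-1]; cv2.imwrite("pics/w6.png",im)
a=cv2.imread("pics/w5.png")[250:430,200:440]; b=im[250:430,200:440]
v=cv2.vconcat([cv2.resize(i,(400,300),interpolation=cv2.INTER_CUBIC) for i in (a,b)])
t=get_image("top")[:,:,::-1]; cv2.imwrite("pics/top6.png",t)
w=cv2.resize(t[175:325,185:360],(400,600),interpolation=cv2.INTER_CUBIC)
cv2.imwrite("pics/fin.png",cv2.hconcat([v,w]))
E
```

```text
15.5667 [0.5505 0.0582 0.192 ] yaw -27.497611789422983 q6 0.4597707620232815 F [0.8922 1.5569 3.8104] M [ 0.3318 -0.0871  0.0136] w 0.03761800677621897 50.497065782547
```

View pics/fin.png

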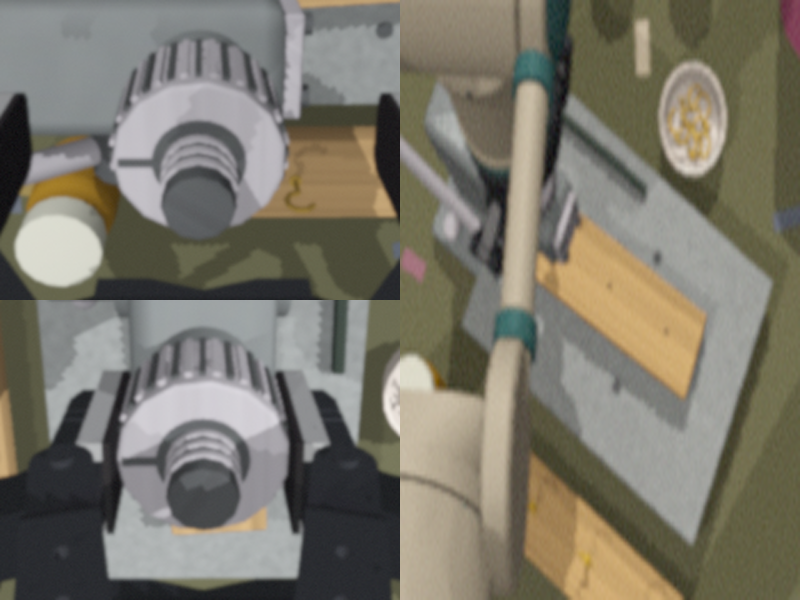

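In the bottomed view (top left) and the backed-off view (bottom left), the nut's dark line has the same direction relative to the tool. So the nut turned with the gripper through the full 90°. The plaque and pencil (right) are undisturbed and the nut is still gripped at 50 N, so I'm handing in.

```bash
python3 -c "
from rig import *
print(sign_off())"
```

```text
the job is handed in; nothing more can be done
None
```

I slid the plaque until its cross was under the awl point, to within about 1 mm in the wrist camera image, and let go of it; the stop nut was then screwed down to its stop, backed off a quarter turn and is still gripped, and the job is handed in.

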